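# Cover the lens, then hold the glass cell in the light path

### The job

Slide the smoked cover of the accessory tray fully home over the compartment that holds the spare lens; then lift the glass cell out of the other compartment, gripping it by its frosted faces only and never touching its clear faces, and hold it upright and free in the light path between the lamp and the screen of the beam tester, centred on the beam, so that the light passes squarely in through one clear face and out through the other. Finish while still holding the cell steady there: do not put it down or let it go. Do not shift the headset, the controller or the owl bookend.

Things in the scene. Friction and masses are not known exactly. Their poses are not given: they have to be found in the camera images.
- tray: Fixed open-topped tray of smoked acrylic on the shelf, 240 (its x) x 142 (its y) x 70 mm high, origin at the centre of its underside. Two equal compartments side by side along its x, inside 112 (x) x 124 (y) mm, centred at x = -59 and x = +59 mm; floor top at z = 5 mm, outer walls and divider 4 mm thick with tops at z = 58 mm. Two black plastic rails 9 mm wide run along x on the long walls, up to z = 70 mm. One compartment (either) holds the lens, the other the glass cell.
- cover (a joint): Slide of the cover along the tray's +x, in m: 0 = fully home over the -x compartment, 0.118 = fully home over the +x compartment (a stop at each end). It starts part-way, partly over each compartment, stays where it is left and slides with about 1 to 2 N. The cover is a smoked acrylic plate 114 (x) x 120 (y) x 4 mm lying between the rails, underside 60 mm and top 64 mm above the shelf.
- cover_handle (a point): Top centre of the cover's grey upright handle rib, which stands in the middle of the cover: 12 mm thick along the tray's x, 50 mm long along the tray's y, 28 mm high (from 64 to 92 mm above the shelf). Axes as the tray's. It moves with the cover.
- cell: Loose sealed glass cell (cuvette) standing upright in a compartment: 34 mm along its x between the clear faces, 24 mm along its y between the frosted faces, 48 mm high, about 60 g; origin at the centre of its underside, z up. The two frosted faces (+y and -y sides, milky white, each 30 mm wide along x and 48 mm high) are for gripping. The two clear faces (+x and -x ends) must not be touched by the fingers.
- cell_center (a point): Centre of the glass cell, 24 mm above its underside; axes as the cell's.
- clear_face_a: Clear window pane on the cell's +x end, 2 mm thick, 20 mm wide (y) x 42 mm high, standing 2 mm proud of the frosted walls' ends; origin at its centre.
- clear_face_b: The same clear window pane on the cell's -x end; origin at its centre.
- lens: Loose spare lens, a round disc in a black plastic ring lying flat in a compartment: 48 mm in diameter, 16 mm high; origin at the centre of its underside.
- bench: Fixed beam tester on the shelf: a grey base plate 250 (its x) x 90 (its y) x 12 mm high, with a black lamp barrel 40 mm in diameter (top at z = 120 mm) at its -x end and a white screen 80 mm wide, up to z = 140 mm, at its +x end. Origin at the centre of the underside. The light beam, 8 mm wide, runs along its x at y = 0, z = 100 mm, from the lamp's front at x = -80 mm to the screen's face at x = +80 mm; the space between is free.
- beam_mid (a point): Point on the beam midway between lamp and screen, 100 mm above the shelf; its x axis runs along the beam, z up.
- headset: Bystander: black VR headset with its head band, about 150 x 200 x 94 mm, origin at the centre of its underside. Do not shift.
- controller: Bystander: purple game controller, about 100 x 150 x 50 mm, origin at the centre of its underside. Do not shift.
- owl: Bystander: white ceramic owl bookend, about 100 x 100 x 145 mm, origin at the centre of its underside. Do not shift.
There are look-alikes about, which are no part of the job. Of the things shaped like the cell, the glass one is meant.

How it is judged:
By the outcome, as a careful person would: the job done as asked, in the order asked, and still so for the second after the job is handed in, while the arm keeps its last pose, push and grip.
It also fails if it takes over 51 s, if anything falls off the work surface, if the arm or the gripper's body presses on something with over 40 N, if the wrist force passes 120 N, or if a joint passes its speed limit or range.

### The arm

A 6-joint arm with a two-finger parallel gripper is mounted at the origin on the work surface. World frame = base frame: x ahead of the robot, y to its left, z up, the work surface at z = 0. Lengths are in mm, angles in rad, forces in N, time in s.
With the tool pointing down it reaches from about 350 to 775 mm from the base axis. Payload 7.3 kg.
Tool frame: the origin (TCP) lies at the very end of the fingers, on their centre line; the grasp point (between the pads) lies bot.grasp_offset behind it (bot.grasp_offset is the distance from the TCP to the grasp point, in mm); z points along the fingers, y is the line along which they close (so a half turn about z gives the same grasp; the last joint's range is limited). The gripper opens to 92 mm and grips with 3 to 60 N. Pads are 19 mm wide; open, the fingers measure 130 mm over their backs; the gripper's body (75 mm by 190 mm) begins 47 mm behind the grasp point.
Start: joints at [-1.331, 0.342, 1.524, -0, 1.275, -0.146], TCP at [197.581, -486.422, 226.741] pointing down, gripper open.
Joint ranges: [-2.53, 2.53], [-0.77, 2.02], [0.04, 2.7], [-1, 4.14], [0.28, 2.66], [-3.11, 3.11]. Speed limits (rad/s): [2.57, 2.57, 3.14, 3.14, 3.14, 3.14].

### API

Orientations are given as [roll, pitch, yaw] about the fixed x, y, z axes, in that order (R = Rz(yaw) Ry(pitch) Rx(roll)).
In Python, from plant import bot gives the robot as it stands. The module is installed in compiled form; this text tells all that it offers.
- The arm moves only by the shell command python3 -m handwheel 'ROWS'. ROWS is JSON, a list of rows, each an object of numbers: "claw": the finger opening in mm, from 0 to 91.8; "dx", "dy", "dz": the shift along the tool's x, y, z in mm; "rx", "ry", "rz": the turn, a rotation vector about the tool's x, y, z in rad. A call has 1 to 10 rows; each row shifts and turns the commanded pose from where the row before left it, along the tool's axes as they then stand; what a row does not reach is not made up. A row lasts 1/10 s, in which the tool goes at most 50 mm and 8.59 degrees, less where a joint would pass 70% of its speed; a pose out of reach is approached as far as the arm can. A call is refused whole if a number of a shift passes 50 or a number of a turn 0.15, either way. A call with a gripper value outside its range is refused whole. The fingers move at their own pace and stop on an object; the grip force is fixed at half the most. Time passes only in rows, so rows that do not move let the fingers close. It gives the time, the measured TCP pose, the force and the opening at its end, in the units of the state.
- bot.get_obs(): the state, without advancing time (a new reading comes with each control period).
- bot.capture(name): name is "scene" or "top" or "wrist"; returns a dict with "frame" (420x560x3 uint8, red, green, blue), "camera_matrix" (3x3 intrinsics, pixels), "view" (4x4, takes a point from world to camera coordinates); the wrist camera has in their place "mount" (4x4, takes a point from camera to tool coordinates, whose origin is the TCP and whose axes are the flange's). Camera axes: x right, y down, z forward; pixel columns grow to the right and rows downward; lengths in mm; the calibration is good to about 2 mm. The wrist camera is an equidistant fisheye: a pixel r from the principal point sees the ray r / f radians off the axis. A picture is of the moment at which its call begins: read the wrist's pose just before it. There is no depth.
- bot.close_job(): hands the job in, once; it reports no verdict.
The state is a dict: "time": time; "joint_positions": joint angles; "dq": joint speeds; "tau": joint torques, N m; "tool_pos": TCP position; "tcp_rot": TCP orientation; "contact_force": force on the tool from outside, world axes, zero at the start; "moment": the same for the moment, N m; "grip_width": finger opening in mm.
Only numpy, scipy, OpenCV 4.12 (cv2) and the standard library are available. Lean on these libraries where they do the work, as an engineer would, in place of code of your own. Each camera call takes 0.05 s, during which the arm holds its last target. There are 200 camera calls.

## Working session

There is one attempt and no reset: what is moved stays moved. The work goes in short steps, Python scripts to look and compute and a shell command to move; the robot and the scene stay as the last step left them, time stands still between calls to the robot, and variables do not carry over. Pictures are saved under pics/ and viewed, on a budget of 10 in all, crops included, one or two more only if the job needs it, and the job is handed in when it is done.

```bash
mkdir -p pics; python3 - <<'E'
from plant import bot
import cv2,numpy as np,pickle
d={}
o=bot.get_obs();print(o,bot.grasp_offset)
for n in("scene","top","wrist"):
    c=bot.capture(n);d[n]=c
    cv2.imwrite(f"pics/{n}0.png",cv2.resize(c["frame"][:,:,::-1],(784,588),interpolation=cv2.INTER_CUBIC))
    print(n,{k:np.round(v,3).tolist() for k,v in c.items() if k!="frame"})
d["obs"]=o
pickle.dump(d,open("d0.pkl","wb"))
E
```

```text
{'time': 0.0, 'joint_positions': array([-1.33098321e+00,  3.42743368e-01,  1.52502880e+00, -6.39356215e-06,
        1.27539426e+00, -1.46002135e-01]), 'dq': array([-8.30664705e-04, -7.74788952e-05,  1.34999485e-03,  1.71910714e-03,
       -8.08437995e-07, -6.16827651e-04]), 'tau': array([ 1.52295601e-03, -4.31248963e+01, -2.44218081e+01,  7.18119065e-02,
        5.59900166e-02, -1.33118510e-04]), 'tool_pos': array([ 197.48402529, -485.99662063,  226.03013774]), 'tcp_rot': array([-3.14003474e+00, -2.22909630e-04,  3.85816942e-01]), 'contact_force': array([ 0.09024713, -0.37396879, -0.66366389]), 'moment': array([ 0.03526678, -0.03008841,  0.05099993]), 'grip_width': 91.57035604889728} 18.8
scene {'camera_matrix': [[398.904, 0.0, 279.145], [0.0, 398.904, 211.286], [0.0, 0.0, 1.0]], 'view': [[-0.225, 0.974, -0.0, 133.027], [0.719, 0.166, -0.675, -384.604], [-0.658, -0.152, -0.738, 1528.715], [0.0, 0.0, 0.0, 1.0]]}
top {'camera_matrix': [[493.045, 0.0, 283.276], [0.0, 493.045, 210.475], [0.0, 0.0, 1.0]], 'view': [[0.004, -1.0, -0.004, 9.902], [-0.995, -0.003, -0.097, 623.979], [0.097, 0.004, -0.995, 1279.107], [0.0, 0.0, 0.0, 1.0]]}
wrist {'camera_matrix': [[325.192, 0.0, 276.222], [0.0, 325.192, 209.318], [0.0, 0.0, 1.0]], 'mount': [[0.001, -0.952, -0.306, 82.745], [1.0, 0.001, -0.0, 1.245], [0.0, -0.306, 0.952, -158.035], [0.0, 0.0, 0.0, 1.0]]}
```

View pics/scene0.png

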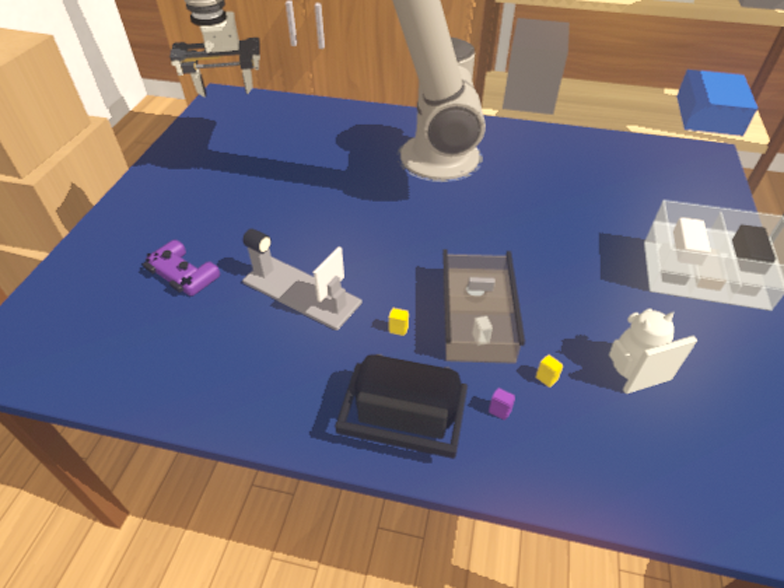

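View pics/top0.png

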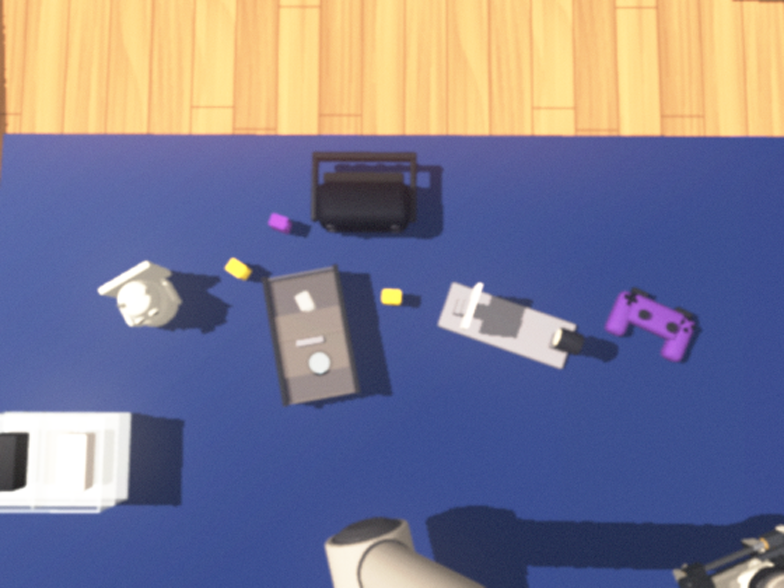

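The scene view shows the cell at (483,330), handle at (481,286), and bench lamp (257,242) and screen (329,275). In the top view, the cell is at (305,300), handle (310,341), lens (319,363), tray corners (264,280), (336,267), (357,393), (287,403), and bench screen (473,305). I'll enlarge the tray and bench for accurate pixels.

```bash
python3 - <<'E'
import pickle,cv2,numpy as np
d=pickle.load(open("d0.pkl","rb"))
def crop(n,x,y,w,h,s):
    return cv2.resize(d[n]["frame"][y:y+h,x:x+w,::-1],(w*s,h*s),interpolation=cv2.INTER_CUBIC)
# 4 tiles 400x300
a=crop("top",180,185,80,110,5)   # 400x550
b=crop("scene",310,175,72,88,5)   # 360x440
im=np.zeros((600,800,3),np.uint8);im[:550,:400]=a;im[:440,400:760]=b
cv2.imwrite("pics/tray.png",im)
im=np.zeros((600,800,3),np.uint8);im[:300]=cv2.resize(crop("top",310,195,107,75,4),(428,300)) if 0 else 0
a=crop("top",308,195,110,72,4);b=crop("scene",168,158,96,78,4)
im[:288,:440]=a;im[288:600,:384]=b
cv2.imwrite("pics/bench.png",im)
E
```

```text
(no output)
```

View pics/tray.png

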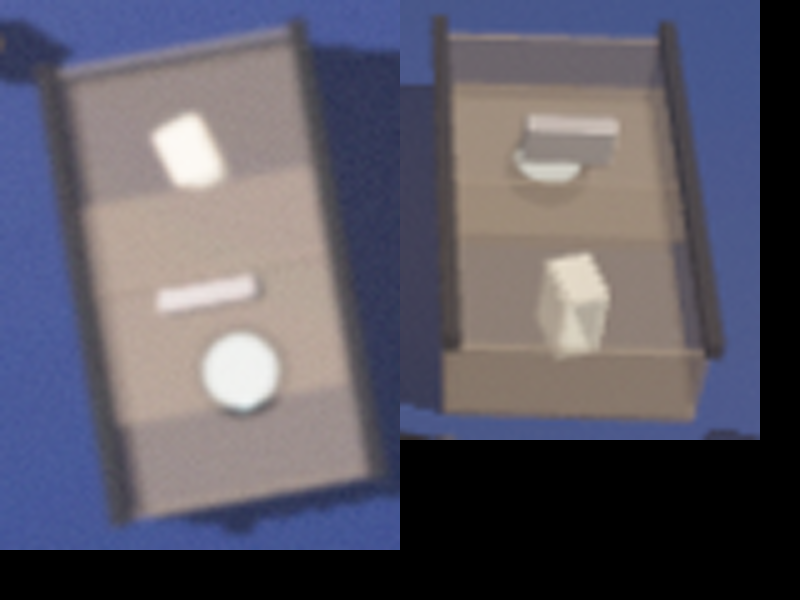

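View pics/bench.png

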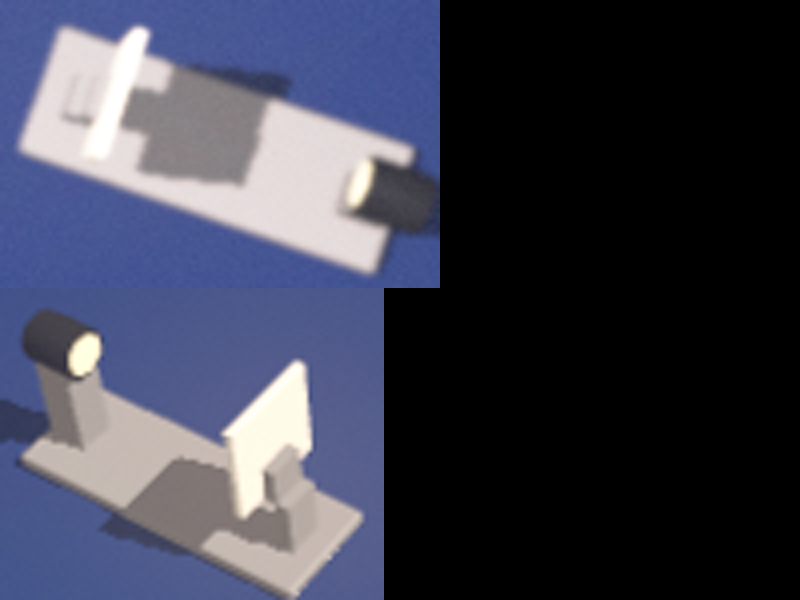

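The tray tiles show the cover reaching from about row 185 to row 405 in the top tile, with the handle at (207,293). The lens is in the near compartment and the cell in the far one, its top around (188,150). The bench tiles show base corners (63,27), (18,150), (372,272), (413,148) and the lamp front at (361,184). Next I'll fit poses to these points.

```bash
cat > h.py <<'E'
import pickle,numpy as np
from scipy.optimize import least_squares
from scipy.spatial.transform import Rotation as R
d=pickle.load(open("d0.pkl","rb"))
def proj(n,P):
    c=d[n];P=np.atleast_2d(P);q=P@c["view"][:3,:3].T+c["view"][:3,3]
    q=q@c["camera_matrix"].T;return q[:,:2]/q[:,2:]
def px(o,s,uv):return np.array(o)+(np.array(uv,float)+.5)/s-.5
def world(p,L):
    L=np.atleast_2d(L);c,s=np.cos(p[2]),np.sin(p[2])
    return np.c_[p[0]+c*L[:,0]-s*L[:,1],p[1]+s*L[:,0]+c*L[:,1],L[:,2]]
def fit(obs,p0):
    f=lambda p:np.concatenate([(proj(n,world(p,L))-uv).ravel() for n,L,uv in obs])
    r=least_squares(f,p0,loss="soft_l1");return r.x,f(r.x).reshape(-1,2)
def tri(obs,p0=(500,0,50)):
    f=lambda P:np.concatenate([(proj(n,P)-uv).ravel() for n,uv in obs])
    r=least_squares(f,p0);return r.x,r.fun
E
python3 - <<'E'
from h import *
np.set_printoptions(precision=2,suppress=True)
T=lambda *u:px((180,185),5,u); S=lambda u,v:px((310,175),5,(u-400,v))
tray,res=fit([("top",(120,71,70),T(38,70)),("top",(120,-71,70),T(303,20)),("top",(-120,-71,70),T(384,478)),("top",(-120,71,70),T(112,525)),
("scene",(120,-71,0),S(442,412)),("scene",(120,71,0),S(695,420)),("scene",(-120,71,70),S(676,24)),("scene",(-120,-71,70),S(432,17))],(550,100,0.1))
print("tray",tray,"\n",res)
h,r=tri([("top",T(207,293)),("scene",S(573,126))]);print("handle",h,r)
c,s=np.cos(tray[2]),np.sin(tray[2])
print("handle local",(h[0]-tray[0])*c+(h[1]-tray[1])*s,-(h[0]-tray[0])*s+(h[1]-tray[1])*c)
for a,b in (((178,140),(577,276)),):
    print("cell top?",tri([("top",T(*a)),("scene",S(*b))]))
B=lambda *u:px((308,195),4,u); Q=lambda u,v:px((168,158),4,(u,v-288))
bench,res=fit([("top",(125,45,12),B(18,152)),("top",(125,-45,12),B(63,27)),("top",(-125,-45,12),B(415,148)),("top",(-125,45,12),B(374,273)),
("top",(-80,0,100),B(361,184)),("scene",(-80,0,100),Q(86,354)),("scene",(125,-45,12),Q(290,600)),("scene",(125,45,12),Q(364,516)),("scene",(-125,-45,12),Q(20,458))],(550,-150,1.4))
print("bench",bench,"\n",res)
print("lamp",tri([("top",B(361,184)),("scene",Q(86,354))]),"beam mid",world(bench,(0,0,100)))
o=d["obs"];print("R cols",R.from_euler("xyz",o["tcp_rot"]).as_matrix())
E
```

```text
tray [546.71 169.99   0.19] 
 [[-0.63 -0.57]
 [ 0.49 -0.46]
 [ 0.61 -0.01]
 [-0.08  0.8 ]
 [-1.42  0.33]
 [ 1.5   0.51]
 [ 0.07 -1.18]
 [ 0.4  -1.12]]
handle [534.83 168.8   87.52] [ 0. -0.  0. -0.]
handle local -11.894867950370795 1.0207409127682012
cell top? (array([615.28, 186.4 ,  58.85]), array([ 0.96, -0.1 ,  0.98, -0.01]))
bench [ 569.93 -198.82    1.24] 
 [[ 0.24 -0.84]
 [-0.08 -1.04]
 [ 0.18 -0.48]
 [-0.03  0.12]
 [-0.08 -0.43]
 [ 0.17 -0.27]
 [ 0.34 -2.22]
 [ 0.12 -1.59]
 [ 0.12 -1.21]]
lamp (array([ 542.67, -275.25,   97.96]), array([ 0.1 , -0.03,  0.12,  0.01])) beam mid [[ 569.93 -198.82  100.  ]]
R cols [[ 0.93  0.38 -0.  ]
 [ 0.38 -0.93  0.  ]
 [ 0.   -0.   -1.  ]]
```

Tray fitted at (547,170) with yaw 0.19, bench at (570,-199) with yaw 1.24. The lens is in the near compartment, so the cover has to slide about 47 mm along the tray's −x. I'll move above the tray now.

```bash
python3 -m handwheel '[{"rz":0.098},{"rz":0.098},{"dx":24,"dy":-28.8},{"dx":24,"dy":-28.8},{"dx":24,"dy":-28.8},{"dx":24,"dy":-28.8},{"dx":24,"dy":-28.8},{"dx":24,"dy":-28.8},{"dx":24,"dy":-28.8},{"dx":24,"dy":-28.8}]' && python3 -m handwheel '[{"dx":24,"dy":-28.8},{"dx":24,"dy":-28.8},{"dx":24,"dy":-28.8},{"dx":24,"dy":-28.8},{"dx":24,"dy":-28.8},{"dx":24,"dy":-28.8},{"dx":24,"dy":-28.8},{"dx":24,"dy":-28.8},{"dx":24,"dy":-28.8},{"dx":24,"dy":-28.8}]' && python3 -m handwheel '[{"dx":24,"dy":-28.8,"claw":91.8},{"dx":24,"dy":-28.8},{},{}]'
cat >> h.py <<'E'
def wproj(w,o,P):
    P=np.atleast_2d(P);Rt=R.from_euler("xyz",o["tcp_rot"]).as_matrix()
    M=np.eye(4);M[:3,:3]=Rt;M[:3,3]=o["tool_pos"];M=np.linalg.inv(M@w["mount"])
    q=P@M[:3,:3].T+M[:3,3];rho=np.hypot(q[:,0],q[:,1]);th=np.arctan2(rho,q[:,2])
    K=w["camera_matrix"];return np.c_[K[0,2]+K[0,0]*th*q[:,0]/rho,K[1,2]+K[1,1]*th*q[:,1]/rho]
def shot(name):
    from plant import bot;import cv2
    o=bot.get_obs();w=bot.capture("wrist");pickle.dump((w,o),open(f"{name}.pkl","wb"))
    return w,o
E
python3 - <<'E'
from h import *;import cv2
w,o=shot("w1");print(o["time"],o["tool_pos"],o["tcp_rot"])
cv2.imwrite("pics/w1.png",cv2.resize(w["frame"][:,:,::-1],(784,588),interpolation=cv2.INTER_CUBIC))
E
```

```text
0.15 [ 197.50646011 -486.11689171  226.2081735 ] [-3.14044366e+00 -1.54221317e-04  3.85831130e-01]invalid input at $[0]: expected keys claw, dx, dy, dz, rx, ry, rz
```

View pics/w1.png

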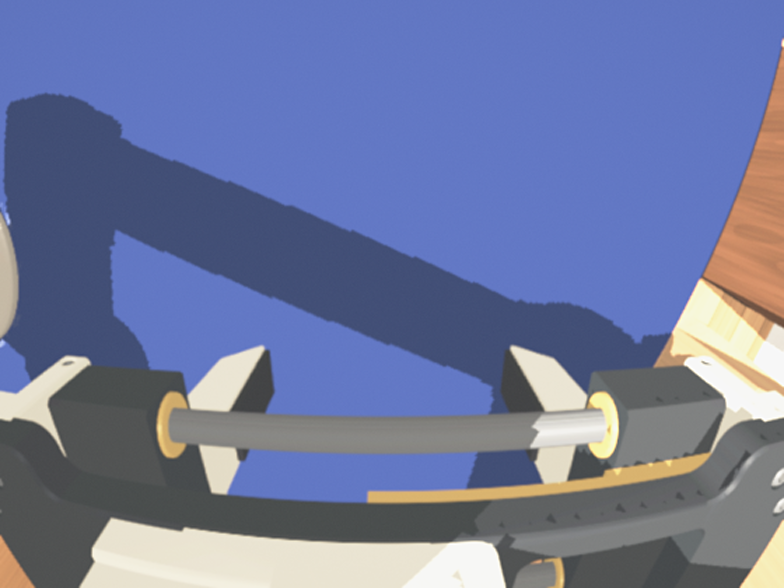

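That shows only the empty shelf and the gripper. The call was refused because every row needs all seven keys. I also learned that the camera sees ahead of the tool's +x.

```bash
python3 -m handwheel '[{"claw":91.8,"dx":0,"dy":0,"dz":0,"rx":0,"ry":0,"rz":0.098},{"claw":91.8,"dx":0,"dy":0,"dz":0,"rx":0,"ry":0,"rz":0.098},{"claw":91.8,"dx":20.5,"dy":-29,"dz":0,"rx":0,"ry":0,"rz":0},{"claw":91.8,"dx":20.5,"dy":-29,"dz":0,"rx":0,"ry":0,"rz":0},{"claw":91.8,"dx":20.5,"dy":-29,"dz":0,"rx":0,"ry":0,"rz":0},{"claw":91.8,"dx":20.5,"dy":-29,"dz":0,"rx":0,"ry":0,"rz":0},{"claw":91.8,"dx":20.5,"dy":-29,"dz":0,"rx":0,"ry":0,"rz":0},{"claw":91.8,"dx":20.5,"dy":-29,"dz":0,"rx":0,"ry":0,"rz":0},{"claw":91.8,"dx":20.5,"dy":-29,"dz":0,"rx":0,"ry":0,"rz":0},{"claw":91.8,"dx":20.5,"dy":-29,"dz":0,"rx":0,"ry":0,"rz":0}]'
python3 -m handwheel '[{"claw":91.8,"dx":20.5,"dy":-29,"dz":0,"rx":0,"ry":0,"rz":0},{"claw":91.8,"dx":20.5,"dy":-29,"dz":0,"rx":0,"ry":0,"rz":0},{"claw":91.8,"dx":20.5,"dy":-29,"dz":0,"rx":0,"ry":0,"rz":0},{"claw":91.8,"dx":20.5,"dy":-29,"dz":0,"rx":0,"ry":0,"rz":0},{"claw":91.8,"dx":20.5,"dy":-29,"dz":0,"rx":0,"ry":0,"rz":0},{"claw":91.8,"dx":20.5,"dy":-29,"dz":0,"rx":0,"ry":0,"rz":0},{"claw":91.8,"dx":20.5,"dy":-29,"dz":0,"rx":0,"ry":0,"rz":0},{"claw":91.8,"dx":20.5,"dy":-29,"dz":0,"rx":0,"ry":0,"rz":0},{"claw":91.8,"dx":20.5,"dy":-29,"dz":0,"rx":0,"ry":0,"rz":0},{"claw":91.8,"dx":20.5,"dy":-29,"dz":0,"rx":0,"ry":0,"rz":0}]'
python3 -m handwheel '[{"claw":91.8,"dx":20.5,"dy":-29,"dz":0,"rx":0,"ry":0,"rz":0},{"claw":91.8,"dx":20.5,"dy":-29,"dz":0,"rx":0,"ry":0,"rz":0},{"claw":91.8,"dx":0,"dy":0,"dz":0,"rx":0,"ry":0,"rz":0},{"claw":91.8,"dx":0,"dy":0,"dz":0,"rx":0,"ry":0,"rz":0}]'
python3 - <<'E'
from h import *;import cv2
w,o=shot("w1");print(o["time"],o["tool_pos"],o["tcp_rot"],o["contact_force"])
cv2.imwrite("pics/w1b.png",cv2.resize(w["frame"][:,:,::-1],(784,588),interpolation=cv2.INTER_CUBIC))
E
```

```text
time: 1.2
tool_pos: [315.2, -226.3, 226.7]
tcp_rot: [3.141, -0.0, 0.189]
contact_force: [0.2, 0.5, 0.7]
grip_width: 91.6
time: 2.2
tool_pos: [461.8, 97.3, 226.6]
tcp_rot: [3.141, 0.0, 0.19]
contact_force: [0.4, -0.5, 0.1]
grip_width: 91.8
time: 2.6
tool_pos: [490.4, 160.8, 226.1]
tcp_rot: [3.141, 0.001, 0.191]
contact_force: [-0.4, -0.5, -0.2]
grip_width: 91.9
2.6 [490.43563409 160.83798347 226.12461731] [3.14117042e+00 1.32341958e-03 1.91496777e-01] [-0.38904755 -0.48053497 -0.16617549]
```

View pics/w1b.png

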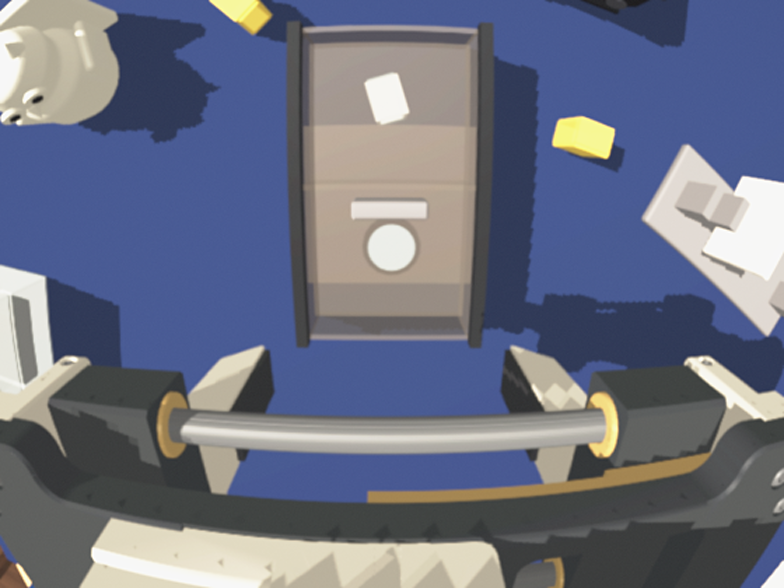

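The wrist view shows the tray aligned with the tool: rail corners (288,22), (493,24), (298,347), (482,347), handle (389,210), lens (392,247) and cell top near (387,97). I'll fit the tray and handle with this view.

```bash
python3 - <<'E'
from h import *;import cv2
np.set_printoptions(precision=2,suppress=True)
w,o=pickle.load(open("w1.pkl","rb"))
W=lambda *u:(np.array(u)+.5)/1.4-.5
L=np.array([(120,71,70),(120,-71,70),(-120,71,70),(-120,-71,70)]);uv=np.array([W(288,22),W(493,24),W(298,347),W(482,347)])
r=least_squares(lambda p:(wproj(w,o,world(p,L))-uv).ravel(),(547,170,.19));t=r.x;print("tray",t,r.fun)
# free height check
r2=least_squares(lambda p:(wproj(w,o,world(p,L+np.array([0,0,p[3]])))-uv).ravel(),(547,170,.19,0));print(r2.x)
r=least_squares(lambda p:np.r_[(wproj(w,o,p)-W(389,210)).ravel(),(proj("top",p)-px((180,185),5,(207,293))).ravel()],(535,170,90));h=r.x
c,s=np.cos(t[2]),np.sin(t[2]);q=h[:2]-t[:2]
print("handle",h,"local",q@[c,s],q@[-s,c],r.fun)
f=w["frame"][15:115,200:360,::-1];cv2.imwrite("pics/cell1.png",cv2.resize(f,None,fx=5,fy=5,interpolation=cv2.INTER_CUBIC))
# where must the TCP go: local x = handle +6+9.5+12 clearance
loc=q@[c,s]
print("stage TCP",world(t,(loc+6+9.5+12,q@[-s,c],75)), "final contact TCP local", -59+6+9.5, "travel from stage", loc+27.5-(-59+15.5))
g=world(t,(loc+27.5,q@[-s,c],75))[0]-o["tool_pos"]
print("tool delta",R.from_euler("xyz",o["tcp_rot"]).as_matrix().T@g)
E
```

```text
tray [547.86 168.09   0.19] [-0.34 -0.1   0.59 -0.87 -0.34  0.5   0.14  0.59]
[547.79 168.06   0.19  -1.65]
handle [535.5  167.02  94.49] local -12.340526401634357 1.2934136580624875 [-0.15  0.1   0.35 -0.35]
stage TCP [[562.5  172.24  75.  ]] final contact TCP local -43.5 travel from stage 58.65947359836564
tool delta [ 73.11   2.46 151.03]
```

View pics/cell1.png

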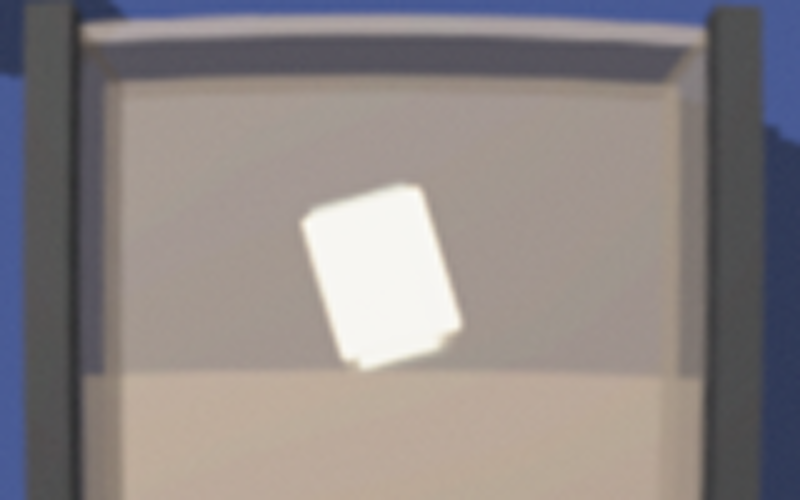

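The crop gives a clean cell outline, (303,220), (417,185), (461,326), (362,368), in the far compartment and clear of the cover's home position. Now I'll close the fingers, go down beyond the handle and push the cover home.

```bash
python3 -m handwheel '[{"claw":0,"dx":24.4,"dy":0.8,"dz":0,"rx":0,"ry":0,"rz":0},{"claw":0,"dx":24.4,"dy":0.8,"dz":0,"rx":0,"ry":0,"rz":0},{"claw":0,"dx":24.4,"dy":0.8,"dz":0,"rx":0,"ry":0,"rz":0},{"claw":0,"dx":0,"dy":0,"dz":20,"rx":0,"ry":0,"rz":0},{"claw":0,"dx":0,"dy":0,"dz":30,"rx":0,"ry":0,"rz":0},{"claw":0,"dx":0,"dy":0,"dz":30,"rx":0,"ry":0,"rz":0},{"claw":0,"dx":0,"dy":0,"dz":30,"rx":0,"ry":0,"rz":0},{"claw":0,"dx":0,"dy":0,"dz":20,"rx":0,"ry":0,"rz":0},{"claw":0,"dx":0,"dy":0,"dz":10,"rx":0,"ry":0,"rz":0},{"claw":0,"dx":0,"dy":0,"dz":10,"rx":0,"ry":0,"rz":0}]'
python3 -m handwheel '[{"claw":0,"dx":0,"dy":0,"dz":0,"rx":0,"ry":0,"rz":0},{"claw":0,"dx":-8,"dy":0,"dz":0,"rx":0,"ry":0,"rz":0},{"claw":0,"dx":-6,"dy":0,"dz":0,"rx":0,"ry":0,"rz":0},{"claw":0,"dx":-6,"dy":0,"dz":0,"rx":0,"ry":0,"rz":0},{"claw":0,"dx":-6,"dy":0,"dz":0,"rx":0,"ry":0,"rz":0},{"claw":0,"dx":-6,"dy":0,"dz":0,"rx":0,"ry":0,"rz":0},{"claw":0,"dx":-6,"dy":0,"dz":0,"rx":0,"ry":0,"rz":0},{"claw":0,"dx":-6,"dy":0,"dz":0,"rx":0,"ry":0,"rz":0},{"claw":0,"dx":-4,"dy":0,"dz":0,"rx":0,"ry":0,"rz":0},{"claw":0,"dx":0,"dy":0,"dz":0,"rx":0,"ry":0,"rz":0}]'
```

```text
time: 3.65
tool_pos: [563.3, 171.0, 76.7]
tcp_rot: [3.141, -0.0, 0.189]
contact_force: [0.1, 0.1, 0.7]
grip_width: 16.5
time: 4.65
tool_pos: [515.1, 162.8, 76.5]
tcp_rot: [3.142, 0.001, 0.19]
contact_force: [0.6, -0.2, 0.3]
grip_width: 0.3
```

```bash
python3 -m handwheel '[{"claw":0,"dx":-3,"dy":0,"dz":0,"rx":0,"ry":0,"rz":0},{"claw":0,"dx":-3,"dy":0,"dz":0,"rx":0,"ry":0,"rz":0},{"claw":0,"dx":0,"dy":0,"dz":0,"rx":0,"ry":0,"rz":0}]'
python3 -m handwheel '[{"claw":0,"dx":-2,"dy":0,"dz":0,"rx":0,"ry":0,"rz":0},{"claw":0,"dx":-1,"dy":0,"dz":0,"rx":0,"ry":0,"rz":0},{"claw":0,"dx":0,"dy":0,"dz":0,"rx":0,"ry":0,"rz":0}]'
python3 -m handwheel '[{"claw":0,"dx":-1,"dy":0,"dz":0,"rx":0,"ry":0,"rz":0},{"claw":0,"dx":0,"dy":0,"dz":0,"rx":0,"ry":0,"rz":0}]'
```

```text
time: 4.95
tool_pos: [509.6, 161.7, 76.6]
tcp_rot: [3.141, 0.001, 0.19]
contact_force: [0.0, -0.7, -0.3]
grip_width: 0.5
time: 5.25
tool_pos: [507.1, 161.2, 76.6]
tcp_rot: [3.142, -0.0, 0.19]
contact_force: [0.9, -0.2, -0.9]
grip_width: 0.2
time: 5.45
tool_pos: [507.1, 161.2, 76.8]
tcp_rot: [3.142, -0.002, 0.19]
contact_force: [6.0, 1.4, -3.3]
grip_width: 0.1
```

```bash
python3 -m handwheel '[{"claw":0,"dx":-1,"dy":0,"dz":0,"rx":0,"ry":0,"rz":0},{"claw":0,"dx":-1,"dy":0,"dz":0,"rx":0,"ry":0,"rz":0},{"claw":0,"dx":0,"dy":0,"dz":0,"rx":0,"ry":0,"rz":0}]'
```

```text
time: 5.75
tool_pos: [507.0, 161.2, 76.9]
tcp_rot: [-3.142, -0.006, 0.189]
contact_force: [10.4, 2.8, -9.1]
grip_width: 1.0
```

```bash
python3 - <<'E'
from h import *
np.set_printoptions(precision=3,suppress=True)
w,o=pickle.load(open("w1.pkl","rb"))
C=lambda *u:px((200,15),5,u)
# cell outer top corners (frosted walls 30x24, z=53; panes proud, height inset): 4 corners of the top
uv=np.array([C(303,220),C(417,185),C(461,326),C(345,362)])
z=53
# corners of frosted walls: +x end is up-left in the picture
for hx in (15,17):
    L=np.array([(hx,12,z),(hx,-12,z),(-hx,-12,z),(-hx,12,z)])
    r=least_squares(lambda p:(wproj(w,o,world(p,L))-uv).ravel(),(615,185,.5));print(hx,r.x,r.fun)
E
```

```text
15 [611.095 183.287   0.487] [-0.228  0.144  0.082  0.387  0.004 -0.02   0.14  -0.498]
17 [611.138 183.301   0.484] [-0.785 -1.764 -0.459 -1.467  0.543  1.848  0.67   1.312]
```

The cover stopped at TCP x = 507.1, against 505 predicted, and the force then rose to 10 N with no more travel, so it is home. The cell fits at (611.1,183.3), yaw 0.487, with sub-pixel residuals. I'll back off, rise, turn to the cell's yaw and look again from a second place.

```bash
python3 -m handwheel '[{"claw":0,"dx":4,"dy":0,"dz":0,"rx":0,"ry":0,"rz":0},{"claw":0,"dx":4,"dy":0,"dz":0,"rx":0,"ry":0,"rz":0},{"claw":0,"dx":0,"dy":0,"dz":-30,"rx":0,"ry":0,"rz":0},{"claw":0,"dx":0,"dy":0,"dz":-32,"rx":0,"ry":0,"rz":0},{"claw":50,"dx":0,"dy":0,"dz":-30,"rx":0,"ry":0,"rz":0},{"claw":50,"dx":0,"dy":0,"dz":-32,"rx":0,"ry":0,"rz":0},{"claw":50,"dx":0,"dy":0,"dz":0,"rx":0,"ry":0,"rz":-0.149},{"claw":50,"dx":0,"dy":0,"dz":0,"rx":0,"ry":0,"rz":-0.149},{"claw":50,"dx":18,"dy":14,"dz":0,"rx":0,"ry":0,"rz":0},{"claw":50,"dx":18,"dy":14,"dz":0,"rx":0,"ry":0,"rz":0}]'
python3 -m handwheel '[{"claw":50,"dx":0,"dy":0,"dz":0,"rx":0,"ry":0,"rz":0},{"claw":50,"dx":0,"dy":0,"dz":0,"rx":0,"ry":0,"rz":0},{"claw":50,"dx":0,"dy":0,"dz":0,"rx":0,"ry":0,"rz":0}]'
python3 - <<'E'
from h import *;import cv2
np.set_printoptions(precision=2,suppress=True)
w,o=shot("w2");print(o["time"],o["tool_pos"],o["tcp_rot"],o["grip_width"])
f=w["frame"][:,:,::-1]
t=(547.86,168.09,.19);c=(611.1,183.3,.487)
p=np.r_[wproj(w,o,world(c,(0,0,53))),wproj(w,o,world(t,(-59,0,92)))];print(p)
u,v=np.clip(p[0].astype(int)-[60,50],0,[440,320])
print(u,v)
im=np.zeros((600,800,3),np.uint8)
im[:400,:480]=cv2.resize(f[v:v+100,u:u+120],(480,400),interpolation=cv2.INTER_CUBIC)
s=bot=__import__("plant").bot.capture("top")["frame"][185:295,180:260,::-1]
im[:440,480:800]=cv2.resize(s,(320,440),interpolation=cv2.INTER_CUBIC)
cv2.imwrite("pics/w2.png",im)
E
```

```text
time: 6.75
tool_pos: [556.8, 154.3, 201.0]
tcp_rot: [-3.141, 0.001, 0.489]
contact_force: [1.2, 0.3, 0.2]
grip_width: 44.1
time: 7.05
tool_pos: [555.9, 154.4, 200.5]
tcp_rot: [-3.141, 0.001, 0.488]
contact_force: [-0.4, -0.4, -1.0]
grip_width: 50.0
7.05 [555.94 154.42 200.47] [-3.14  0.    0.49] 50.01068139516457
[[275.53 129.64]
 [239.1  264.79]]
215 79
```

View pics/w2.png

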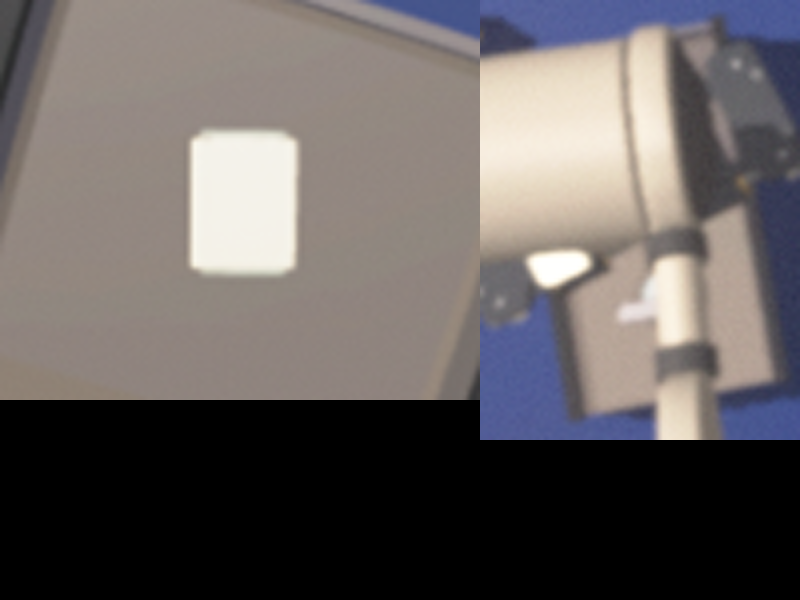

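The cell is square to the tool: wall corners (190,137), (297,137), (297,268), (190,268) in the tile, with panes from row 130 to 275. I'll solve jointly over both views, with height free.

```bash
python3 - <<'E'
from h import *
np.set_printoptions(precision=3,suppress=True)
w1,o1=pickle.load(open("w1.pkl","rb"));w2,o2=pickle.load(open("w2.pkl","rb"))
A=np.array([px((200,15),5,u) for u in((303,220),(417,185),(461,326),(345,362))])
B=np.array([px((215,79),4,u) for u in((190,137),(297,137),(297,268),(190,268))])
L=lambda z:np.array([(15,12,z),(15,-12,z),(-15,-12,z),(-15,12,z)])
f=lambda p:np.r_[(wproj(w1,o1,world(p,L(p[3])))-A).ravel(),(wproj(w2,o2,world(p,L(p[3])))-B).ravel()]
r=least_squares(f,(611,183,.487,53));print(r.x,r.fun)
r2=least_squares(lambda p:(wproj(w2,o2,world(p,L(53)))-B).ravel(),(611,183,.487));print("w2 only, z=53",r2.x)
g=np.r_[r.x[:2],18]-o2["tool_pos"];print("tool delta",R.from_euler("xyz",o2["tcp_rot"]).as_matrix().T@g,"yaw err",r.x[2]-o2["tcp_rot"][2])
E
```

```text
[611.247 183.402   0.488  53.953] [-0.371 -0.141 -0.002  0.058 -0.024 -0.285  0.053 -0.719  0.398  0.692
 -0.359  0.714 -0.578 -0.174  0.556 -0.201]
w2 only, z=53 [611.408 183.495   0.489]
tool delta [ 62.701   0.44  182.384] yaw err -0.0003525640314011591
```

Height solves to 54 mm against 53 expected, and yaw agrees. Going down with the claw at 50.

```bash
python3 -m handwheel '[{"claw":50,"dx":20.9,"dy":0.4,"dz":0,"rx":0,"ry":0,"rz":0},{"claw":50,"dx":20.9,"dy":0,"dz":0,"rx":0,"ry":0,"rz":0},{"claw":50,"dx":20.9,"dy":0,"dz":0,"rx":0,"ry":0,"rz":0},{"claw":50,"dx":0,"dy":0,"dz":30,"rx":0,"ry":0,"rz":0},{"claw":50,"dx":0,"dy":0,"dz":30,"rx":0,"ry":0,"rz":0},{"claw":50,"dx":0,"dy":0,"dz":30,"rx":0,"ry":0,"rz":0},{"claw":50,"dx":0,"dy":0,"dz":10,"rx":0,"ry":0,"rz":0},{"claw":50,"dx":0,"dy":0,"dz":0,"rx":0,"ry":0,"rz":0},{"claw":50,"dx":0,"dy":0,"dz":0,"rx":0,"ry":0,"rz":0}]'
```

```text
time: 8.05
tool_pos: [613.3, 183.6, 102.2]
tcp_rot: [3.141, -0.002, 0.488]
contact_force: [0.5, -0.0, 0.4]
grip_width: 50.1
```

```bash
python3 -m handwheel '[{"claw":50,"dx":-1,"dy":0,"dz":25,"rx":0,"ry":0,"rz":0},{"claw":50,"dx":0,"dy":0,"dz":25,"rx":0,"ry":0,"rz":0},{"claw":50,"dx":0,"dy":0,"dz":20,"rx":0,"ry":0,"rz":0},{"claw":50,"dx":0,"dy":0,"dz":14,"rx":0,"ry":0,"rz":0},{"claw":50,"dx":0,"dy":0,"dz":0,"rx":0,"ry":0,"rz":0},{"claw":50,"dx":0,"dy":0,"dz":0,"rx":0,"ry":0,"rz":0}]'
python3 -m handwheel '[{"claw":40,"dx":0,"dy":0,"dz":0,"rx":0,"ry":0,"rz":0},{"claw":30,"dx":0,"dy":0,"dz":0,"rx":0,"ry":0,"rz":0},{"claw":26,"dx":0,"dy":0,"dz":0,"rx":0,"ry":0,"rz":0},{"claw":15,"dx":0,"dy":0,"dz":0,"rx":0,"ry":0,"rz":0},{"claw":15,"dx":0,"dy":0,"dz":0,"rx":0,"ry":0,"rz":0},{"claw":15,"dx":0,"dy":0,"dz":0,"rx":0,"ry":0,"rz":0},{"claw":15,"dx":0,"dy":0,"dz":0,"rx":0,"ry":0,"rz":0},{"claw":15,"dx":0,"dy":0,"dz":0,"rx":0,"ry":0,"rz":0}]'
```

```text
time: 8.65
tool_pos: [612.6, 183.0, 18.0]
tcp_rot: [3.141, -0.002, 0.488]
contact_force: [1.0, -0.2, -0.2]
grip_width: 49.9
time: 9.45
tool_pos: [611.9, 183.0, 17.2]
tcp_rot: [3.141, -0.001, 0.488]
contact_force: [-1.5, -0.1, 6.6]
grip_width: 23.9
```

Gripped at 23.9 mm, as expected for the frosted faces. Lifting.

```bash
python3 -m handwheel '[{"claw":15,"dx":0,"dy":0,"dz":-10,"rx":0,"ry":0,"rz":0},{"claw":15,"dx":0,"dy":0,"dz":-20,"rx":0,"ry":0,"rz":0},{"claw":15,"dx":0,"dy":0,"dz":-25,"rx":0,"ry":0,"rz":0},{"claw":15,"dx":0,"dy":0,"dz":-25,"rx":0,"ry":0,"rz":0},{"claw":15,"dx":0,"dy":0,"dz":-25,"rx":0,"ry":0,"rz":0},{"claw":15,"dx":0,"dy":0,"dz":-25,"rx":0,"ry":0,"rz":0},{"claw":15,"dx":0,"dy":0,"dz":-25,"rx":0,"ry":0,"rz":0},{"claw":15,"dx":0,"dy":0,"dz":-25,"rx":0,"ry":0,"rz":0},{"claw":15,"dx":0,"dy":0,"dz":-10,"rx":0,"ry":0,"rz":0},{"claw":15,"dx":0,"dy":0,"dz":-10,"rx":0,"ry":0,"rz":0}]'
```

```text
time: 10.45
tool_pos: [611.5, 182.8, 217.0]
tcp_rot: [3.141, 0.0, 0.488]
contact_force: [0.2, 0.3, -0.3]
grip_width: 23.9
```

```bash
python3 -m handwheel '[{"claw":15,"dx":-12,"dy":11,"dz":0,"rx":0,"ry":0,"rz":0},{"claw":15,"dx":-24,"dy":22.5,"dz":0,"rx":0,"ry":0,"rz":0},{"claw":15,"dx":-24,"dy":22.5,"dz":0,"rx":0,"ry":0,"rz":0},{"claw":15,"dx":-24,"dy":22.5,"dz":0,"rx":0,"ry":0,"rz":0},{"claw":15,"dx":-24,"dy":22.5,"dz":0,"rx":0,"ry":0,"rz":0},{"claw":15,"dx":-24,"dy":22.5,"dz":0,"rx":0,"ry":0,"rz":0},{"claw":15,"dx":-24,"dy":22.5,"dz":0,"rx":0,"ry":0,"rz":0},{"claw":15,"dx":-24,"dy":22.5,"dz":0,"rx":0,"ry":0,"rz":0},{"claw":15,"dx":-24,"dy":22.5,"dz":0,"rx":0,"ry":0,"rz":0},{"claw":15,"dx":-24,"dy":22.5,"dz":0,"rx":0,"ry":0,"rz":0}]'
python3 -m handwheel '[{"claw":15,"dx":-24,"dy":22.5,"dz":0,"rx":0,"ry":0,"rz":0},{"claw":15,"dx":-24,"dy":22.5,"dz":0,"rx":0,"ry":0,"rz":0},{"claw":15,"dx":-24,"dy":22.5,"dz":0,"rx":0,"ry":0,"rz":0},{"claw":15,"dx":-18,"dy":18,"dz":0,"rx":0,"ry":0,"rz":0},{"claw":15,"dx":0,"dy":0,"dz":0,"rx":0,"ry":0,"rz":0},{"claw":15,"dx":0,"dy":0,"dz":0,"rx":0,"ry":0,"rz":0},{"claw":15,"dx":0,"dy":0,"dz":0,"rx":0,"ry":0,"rz":0}]'
python3 - <<'E'
from h import *;import cv2
w,o=shot("w3");print(o["time"],o["tool_pos"],o["tcp_rot"],o["grip_width"])
cv2.imwrite("pics/w3.png",cv2.resize(w["frame"][:,:,::-1],(784,588),interpolation=cv2.INTER_CUBIC))
E
```

```text
time: 11.45
tool_pos: [509.2, -113.6, 215.8]
tcp_rot: [-3.14, 0.001, 0.488]
contact_force: [0.3, -0.3, -0.7]
grip_width: 24.1
time: 12.15
tool_pos: [470.9, -229.4, 216.3]
tcp_rot: [-3.14, 0.0, 0.488]
contact_force: [0.6, 0.6, 0.2]
grip_width: 24.1
12.15 [ 470.88085062 -229.42390997  216.26281614] [-3.14041837e+00  3.52340387e-04  4.88381563e-01] 24.121669237123353
```

View pics/w3.png

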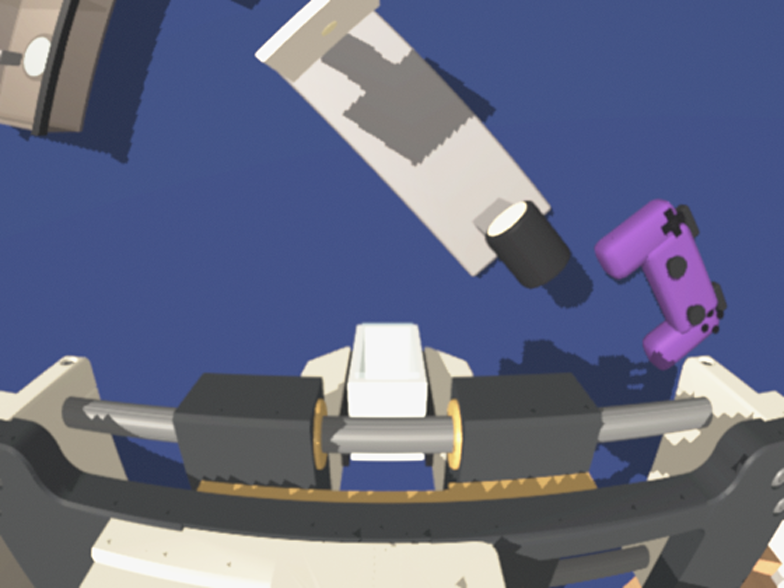

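The wrist view shows the cell held upright at (388,380). The bench has base corners (473,276) and (552,210), the lamp front centred at (508,219) and the beam spot on the screen at about (330,28). I'll refit the bench with these.

```bash
python3 - <<'E'
from h import *
import cv2
np.set_printoptions(precision=3,suppress=True)
w,o=pickle.load(open("w3.pkl","rb"))
W=lambda *u:(np.array(u)+.5)/1.4-.5
L=np.array([(-80,0,100),(80,0,100),(-125,45,12),(-125,-45,12)],float);uv=np.array([W(508,219),W(330,28),W(473,276),W(552,210)])
fw=lambda p:(wproj(w,o,world(p,L))-uv).ravel()
r=least_squares(fw,(570,-199,1.24));print("wrist",r.x,r.fun)
B=lambda *u:px((308,195),4,u)
LT=np.array([(125,45,12),(125,-45,12),(-125,-45,12),(-125,45,12),(-80,0,100)],float);uT=np.array([B(18,152),B(63,27),B(415,148),B(374,273),B(361,184)])
ft=lambda p:(proj("top",world(p,LT))-uT).ravel()
r2=least_squares(ft,r.x);print("top",r2.x,r2.fun)
r3=least_squares(lambda p:np.r_[fw(p),1.5*ft(p)],r.x);b=r3.x;print("both",b)
# lamp height from two views
q=least_squares(lambda P:np.r_[(wproj(w,o,P)-uv[0]).ravel(),(proj("top",P)-uT[4]).ravel()],(543,-275,100));print("lamp 3d",q.x)
# edge line directions (z=12) as yaw check
# cell pose in the tool, from the held view: underside below TCP?
g=world(b,(0,0,100))[0]
print("beam mid",g,"delta to hover",g-o["tool_pos"])
# overlay
im=cv2.resize(w["frame"][:,:,::-1],(784,588),interpolation=cv2.INTER_CUBIC)
E
```

```text
wrist [ 570.614 -200.569    1.234] [-0.541  0.067 -0.072 -0.607  0.098  1.738  0.756 -0.975]
top [ 568.413 -198.65     1.242] [ 0.186  0.035 -0.335 -0.241  0.115 -0.231  0.11   0.445 -0.074 -0.018]
both [ 569.902 -199.996    1.238]
lamp 3d [ 544.249 -273.535  109.104]
beam mid [ 569.902 -199.996  100.   ] delta to hover [  99.021   29.428 -116.263]
```

Wrist and top views agree within about 2 mm. The beam middle is at about (569.9,−200) with yaw 1.238. Since the cell was gripped with the TCP 12.4 mm above its underside, the TCP should go to z ≈ 88.4. Moving over the beam and turning.

```bash
python3 -m handwheel '[{"claw":15,"dx":25.3,"dy":5.1,"dz":0,"rx":0,"ry":0,"rz":0},{"claw":15,"dx":25.3,"dy":5.1,"dz":0,"rx":0,"ry":0,"rz":0},{"claw":15,"dx":25.3,"dy":5.1,"dz":0,"rx":0,"ry":0,"rz":0},{"claw":15,"dx":25.3,"dy":5.1,"dz":0,"rx":0,"ry":0,"rz":0},{"claw":15,"dx":0,"dy":0,"dz":0,"rx":0,"ry":0,"rz":-0.125},{"claw":15,"dx":0,"dy":0,"dz":0,"rx":0,"ry":0,"rz":-0.125},{"claw":15,"dx":0,"dy":0,"dz":0,"rx":0,"ry":0,"rz":-0.125},{"claw":15,"dx":0,"dy":0,"dz":0,"rx":0,"ry":0,"rz":-0.125},{"claw":15,"dx":0,"dy":0,"dz":0,"rx":0,"ry":0,"rz":-0.125},{"claw":15,"dx":0,"dy":0,"dz":0,"rx":0,"ry":0,"rz":-0.125}]'
python3 -m handwheel '[{"claw":15,"dx":0,"dy":0,"dz":15,"rx":0,"ry":0,"rz":0},{"claw":15,"dx":0,"dy":0,"dz":20,"rx":0,"ry":0,"rz":0},{"claw":15,"dx":0,"dy":0,"dz":15,"rx":0,"ry":0,"rz":0},{"claw":15,"dx":0,"dy":0,"dz":0,"rx":0,"ry":0,"rz":0},{"claw":15,"dx":0,"dy":0,"dz":0,"rx":0,"ry":0,"rz":0}]'
```

```text
time: 13.2
tool_pos: [570.1, -199.6, 216.6]
tcp_rot: [-3.141, -0.0, 1.245]
contact_force: [-0.5, 0.0, -0.3]
grip_width: 23.6
time: 13.7
tool_pos: [570.2, -200.2, 167.0]
tcp_rot: [-3.141, -0.0, 1.239]
contact_force: [0.7, -0.4, 0.5]
grip_width: 23.5
```

```bash
python3 -m handwheel '[{"claw":15,"dx":0,"dy":0,"dz":20,"rx":0,"ry":0,"rz":0},{"claw":15,"dx":0,"dy":0,"dz":25,"rx":0,"ry":0,"rz":0},{"claw":15,"dx":0,"dy":0,"dz":20,"rx":0,"ry":0,"rz":0},{"claw":15,"dx":0,"dy":0,"dz":13.5,"rx":0,"ry":0,"rz":0},{"claw":15,"dx":0,"dy":0,"dz":0,"rx":0,"ry":0,"rz":0},{"claw":15,"dx":0,"dy":0,"dz":0,"rx":0,"ry":0,"rz":0},{"claw":15,"dx":0,"dy":0,"dz":0,"rx":0,"ry":0,"rz":0}]'
python3 - <<'E'
from h import *;import cv2
from plant import bot
np.set_printoptions(precision=2,suppress=True)
w,o=shot("w4");print(o["time"],o["tool_pos"],o["tcp_rot"],o["grip_width"])
s=bot.capture("scene");pickle.dump(s,open("s4.pkl","wb"))
f=s["frame"][150:250,160:270,::-1].copy();f=cv2.resize(f,(440,400),interpolation=cv2.INTER_CUBIC)
t=s["frame"][170:270,300:390,::-1];t=cv2.resize(t,(360,400),interpolation=cv2.INTER_CUBIC)
g=w["frame"][150:350,180:370,::-1];
im=np.zeros((600,800,3),np.uint8);im[:400,:440]=f;im[:400,440:800]=t;im[400:600,:190]=g
im[400:600,200:480]=cv2.resize(w["frame"][:,:,::-1],(280,200),interpolation=cv2.INTER_AREA)
cv2.imwrite("pics/s4.png",im)
print(proj("scene",[570,-200,100])); print(proj("scene",world((570,-200,1.238),[(17,0,124),(-17,0,124),(17,0,76),(-80,0,100),(80,0,100)])))
E
```

```text
time: 14.4
tool_pos: [570.8, -201.3, 89.7]
tcp_rot: [3.139, 0.0, 1.238]
contact_force: [0.1, -0.3, -0.6]
grip_width: 23.3
14.4 [ 570.77 -201.29   89.69] [3.14 0.   1.24] 23.34200012096703
[[210.87 184.14]]
[[214.66 180.04]
 [204.92 175.56]
 [216.7  192.55]
 [188.85 173.86]
 [234.06 194.97]]
```

View pics/s4.png

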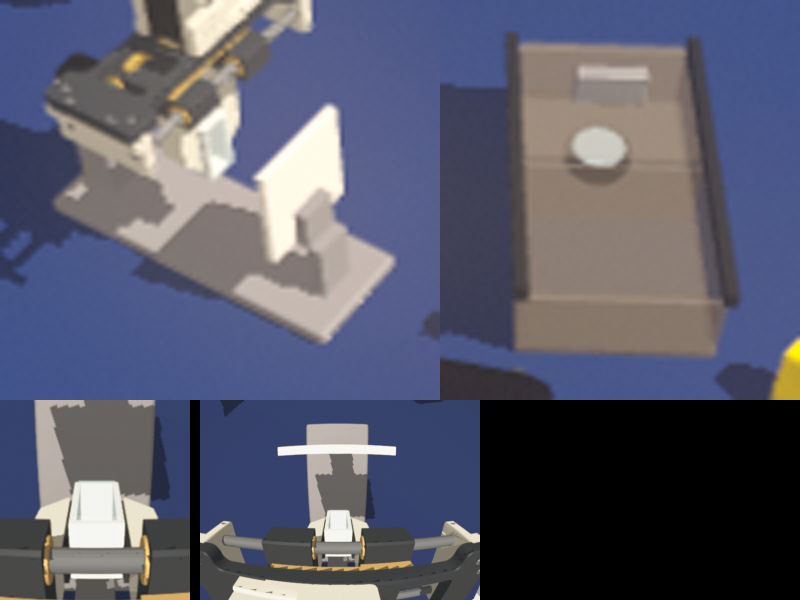

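The tiles show the cover home, with the handle at the near end and the lens beneath it. The far compartment is empty, and the cell hangs upright between lamp and screen. In the wrist view the screen and base are centred on the cell. I'll check the lateral offset numerically from that frame.

```bash
python3 - <<'E'
from h import *;import cv2
np.set_printoptions(precision=2,suppress=True)
w,o=pickle.load(open("w4.pkl","rb"));f=w["frame"].astype(int)
g=f.min(2)
# screen ends: bright columns in rows 85-120
m=(g[85:125]>190);c=np.where(m.any(0))[0];print("screen cols",c.min(),c.max(),"rows",[ (85+np.where(m[:,x])[0]).tolist() for x in (c.min()+4,276,c.max()-4)])
# base edges: blue-ness B-R; base is grey
bl=f[:,:,2]-f[:,:,0]
for r in (55,65,75,140,160,180,200):
    x=np.where(bl[r,180:370]<30)[0]+180;print(r,x.min(),x.max())
p=(570,-200,1.238)
print("pred screen top ends",wproj(w,o,world(p,[(80,40,140),(80,-40,140)])))
print("pred base edge y=45,-45 z=12",wproj(w,o,world(p,[(125,45,12),(125,-45,12),(60,45,12),(60,-45,12),(40,45,12),(40,-45,12)])))
T=R.from_euler("xyz",o["tcp_rot"]).as_matrix()
for h in (32,35.6,39):
  L=np.array([(-17,0,h),(17,0,h),(15,-12,h),(15,12,h)])*[1,1,-1]
  print("pred cell top",h,wproj(w,o,L@T.T+o["tool_pos"]).tolist())
# actual cell far/top edge, columns near 274
print("cell rows",[ (x,np.where(g[200:300,x]>175)[0][[0,-1]]+200) for x in (262,268,274,280,286)])
x=np.where(g[235]>175)[0];print("row235",x[(x>240)&(x<310)][[0,-1]])
E
```

```text
screen cols 156 391 rows [[99, 100, 101, 102, 103, 104, 105, 106, 107, 108, 109, 110, 111, 112, 113, 114, 115, 116], [93, 94, 95, 96, 97, 98, 99, 100, 101, 102, 103, 104, 105, 106, 107, 108, 109, 110, 111], [98, 99, 100, 101, 102, 103, 104, 105, 106, 107, 108, 109, 110, 111, 112, 113, 114, 115]]
55 212 336
65 212 336
75 212 336
140 213 335
160 214 334
180 215 339
200 216 342
pred screen top ends [[154.88 115.81]
 [389.57 115.41]]
pred base edge y=45,-45 z=12 [[211.03  50.24]
 [336.73  50.1 ]
 [212.25 138.06]
 [335.47 138.  ]
 [213.22 164.82]
 [334.53 164.79]]
pred cell top 32 [[275.16798543651703, 324.80074535857193], [275.12101756616187, 263.09989923348445], [247.70836732907594, 266.97566765865855], [302.5539531616286, 267.0532891636358]]
pred cell top 35.6 [[275.14358044739697, 329.39345400454886], [275.0907735691626, 266.9698541875232], [247.03852601087902, 270.89393784577885], [303.1651317858646, 270.9754590057362]]
pred cell top 39 [[275.11977775644215, 333.88358455664564], [275.06097042175867, 270.7914904598001], [246.379451611391, 274.7599109367146], [303.7664840720416, 274.8454314303641]]
cell rows [(262, array([231, 297])), (268, array([231, 297])), (274, array([231, 297])), (280, array([231, 297])), (286, array([231, 297]))]
row235 [255 298]
```

```bash
python3 -m handwheel '[{"claw":15,"dx":0,"dy":-1.2,"dz":0,"rx":0,"ry":0,"rz":0},{"claw":15,"dx":0,"dy":0,"dz":0,"rx":0,"ry":0,"rz":0},{"claw":15,"dx":0,"dy":0,"dz":0,"rx":0,"ry":0,"rz":0}]'
python3 -m handwheel '[{"claw":15,"dx":0,"dy":0,"dz":0,"rx":0,"ry":0,"rz":0},{"claw":15,"dx":0,"dy":0,"dz":0,"rx":0,"ry":0,"rz":0}]'
python3 - <<'E'
from h import *
import cv2
from plant import bot
np.set_printoptions(precision=2,suppress=True)
P=[]
for i in range(6): w,o=shot("w5");P.append(np.r_[o["tool_pos"],o["tcp_rot"][2]])
P=np.array(P);print(P,P.mean(0));m=P.mean(0)
d_=m[:2]-[570,-200];print("along,lateral",d_@[.327,.945],d_@[-.945,.327])
o["tool_pos"]=m[:3];o["tcp_rot"]=np.array([np.pi,0,m[3]])
T=R.from_euler("xyz",o["tcp_rot"]).as_matrix()
for h in (-14.4,-12.4,-10.4):print(h,wproj(w,o,np.array([(15,-12,-h),(15,12,-h),(17,0,-h-3)])@T.T+m[:3]).tolist())
g=w["frame"].astype(int).min(2);c=np.where((g[85:125]>190).any(0))[0];print("screen",c.min(),c.max(),wproj(w,o,world((570,-200,1.238),[(80,40,140),(80,-40,140)]))[:,0])
print("col 276 profile",g[222:300:3,276].tolist())
im=w["frame"][215:305,216:336,::-1];cv2.imwrite("pics/w5.png",cv2.resize(im,None,fx=6,fy=6,interpolation=cv2.INTER_CUBIC))
E
```

```text
time: 14.8
tool_pos: [568.8, -200.5, 88.4]
tcp_rot: [3.141, 0.0, 1.238]
contact_force: [-0.1, 0.1, -0.3]
grip_width: 23.7
time: 15.0
tool_pos: [568.7, -200.5, 88.2]
tcp_rot: [3.142, 0.0, 1.238]
contact_force: [0.1, -0.3, 0.3]
grip_width: 23.7
[[ 568.75 -200.53   88.24    1.24]
 [ 568.74 -200.54   88.2     1.24]
 [ 568.72 -200.52   88.16    1.24]
 [ 568.74 -200.54   88.21    1.24]
 [ 568.76 -200.53   88.21    1.24]
 [ 568.74 -200.53   88.18    1.24]] [ 568.74 -200.53   88.2     1.24]
along,lateral -0.9142314400067283 1.0177133623909
-14.4 [[254.34278793748055, 228.73654527793846], [296.5006194274641, 228.78354400932147], [275.40322341549785, 227.3923738141614]]
-12.4 [[254.11735473806635, 230.01945766053024], [296.7063235871219, 230.06728550654566], [275.3928869092152, 228.6888162954134]]
-10.4 [[253.88751027348664, 231.32863262811375], [296.9160523046354, 231.3773194215465], [275.3823408997274, 230.01246063149983]]
screen 160 398 [158.97 396.61]
col 276 profile [92, 95, 93, 188, 237, 240, 240, 240, 240, 240, 240, 240, 239, 240, 240, 243, 236, 236, 242, 242, 242, 242, 242, 242, 242, 197]
```

View pics/w5.png

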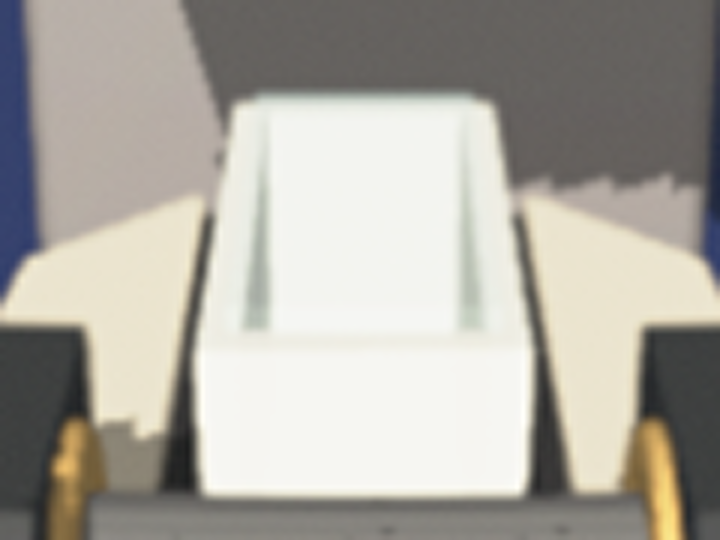

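The crop shows the cell gripped squarely by its milky sides, panes free, with the top corners at (197,350) and (535,350). The same image puts the screen's centre about 0.6 mm to the right of the cell's centre, so I'll make a last small correction and let it settle.

```bash
python3 -m handwheel '[{"claw":15,"dx":0.9,"dy":0.6,"dz":0.5,"rx":0,"ry":0,"rz":0},{"claw":15,"dx":0,"dy":0,"dz":0,"rx":0,"ry":0,"rz":0},{"claw":15,"dx":0,"dy":0,"dz":0,"rx":0,"ry":0,"rz":0},{"claw":15,"dx":0,"dy":0,"dz":0,"rx":0,"ry":0,"rz":0},{"claw":15,"dx":0,"dy":0,"dz":0,"rx":0,"ry":0,"rz":0},{"claw":15,"dx":0,"dy":0,"dz":0,"rx":0,"ry":0,"rz":0}]'
python3 - <<'E'
from h import *
np.set_printoptions(precision=2,suppress=True)
w,o=shot("w6");m=o["tool_pos"];print(m,o["tcp_rot"],o["dq"],o["grip_width"],o["contact_force"])
d_=m[:2]-[570,-200];print("along,lateral",d_@[.327,.945],d_@[-.945,.327])
f=w["frame"].astype(int);g=f.min(2);c=np.where((g[85:125]>190).any(0))[0];print("screen",c.min(),c.max(),(c.min()+c.max())/2)
bl=f[:,:,2]-f[:,:,0]
for r in (55,65,75,140,160):
    x=np.where(bl[r,180:370]<30)[0]+180;print(r,(x.min()+x.max())/2)
E
```

```text
time: 15.9
tool_pos: [569.6, -199.9, 87.7]
tcp_rot: [3.141, 0.0, 1.238]
contact_force: [0.1, 0.0, -0.9]
grip_width: 23.7
[ 569.61 -199.89   87.75] [3.14 0.   1.24] [ 0.  0.  0. -0. -0.  0.] 23.699433897737684 [ 0.11  0.01 -0.87]
along,lateral -0.02564213266009563 0.4033002783641133
screen 157 397 277.0
55 276.5
65 276.5
75 276.5
140 276.5
160 276.5
```

Screen centre (277.0), base centre (276.5 at every row) and cell centre (276.75) now line up, and the arm is still. Handing in.

```bash
python3 -c "
from plant import bot
print(bot.close_job()); print(bot.get_obs()['time'])"
```

```text
the job is handed in; nothing more can be done
None
the job is handed in; nothing more can be done
```

I slid the smoked cover home over the lens compartment, then lifted the glass cell out by its frosted faces. I handed in at about 16 s, with the cell held upright in the beam. The hand-in gave no verdict.

**Cover:** It stopped within 2 mm of the predicted end, and pushing up to 10 N more did not move it. A later picture shows it closed over the lens.

**Cell:** The grip reads 23.7 mm against the cell's 24 mm, with the pads on the frosted sides and both clear faces free. In the last picture, the screen, the base and the cell line up within 0.5 pixel, which is about 0.2 mm. The cell is square to the beam and the arm is still.

**Checks that disagreed:**
- **Position across the beam:** measured against the bench position fitted earlier, the cell is 0.4 mm off centre.
- **Height:** the wrist camera suggested the cell sits about 2 mm higher in the grip than the arm's own position gives. I lowered it 0.5 mm as a compromise. By the arm's position its centre is at about 99.4 mm, against the beam's 100 mm.
- **Lamp height:** one two-view measurement gave 109 mm instead of 100 mm. An earlier one gave 98 mm, so I used the stated height.

I did not measure the headset, controller and owl again at the end. The arm stayed well above or away from them, and nothing suggested contact. I viewed 11 pictures, one over the budget.

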